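# Square up a spacer pack in its jig and pin it

### The job

Square the three loose white spacer plates up against the two fences of the stacking jig so that their holes are in line, then put the longer of the two pins down through all three plates into the base until its collar rests on the top plate, and let go. Leave the shorter pin standing in its block, and do not shift or knock over the oil bottle or the loose cap next to the jig.

Things in the scene. Friction and masses are not known exactly. Their poses are not given: they have to be found in the camera images.
- jig: Stacking jig, fixed: dark steel base 190 (x) x 170 (y) x 22 mm; origin at the centre of its underside. Two dark steel fences 14 mm thick rise 40 mm above the base: the far one's working face is at x = +75 mm (y -70 to +80), the side one's at y = -65 mm (x -70 to +70). The -x and +y sides are open. A plate flush with both fences has its hole exactly over the base's bore.
- jig_hole (a point): Mouth of the vertical 20 mm bore through the base, at the base's top surface, 22 mm over the bench; at x = +20, y = -18 mm of the jig; axes as the jig.
- plate_a: White plastic spacer plate, the lowest of three alike stacked loosely on the jig's base: 110 (x) x 94 (y) x 16 mm, about 0.15 kg (varies), a vertical 20 mm hole through its centre. Origin at the centre of its underside. Starts 10 to 32 mm short of its place at each fence, turned up to 0.15 rad; slides easily when pushed on its edge.
- plate_b: White plastic spacer plate, the middle one of three alike stacked loosely on the jig's base: 110 (x) x 94 (y) x 16 mm, about 0.15 kg (varies), a vertical 20 mm hole through its centre. Origin at the centre of its underside. Starts 10 to 32 mm short of its place at each fence, turned up to 0.15 rad; slides easily when pushed on its edge.
- plate_c: White plastic spacer plate, the top one of three alike stacked loosely on the jig's base: 110 (x) x 94 (y) x 16 mm, about 0.15 kg (varies), a vertical 20 mm hole through its centre. Origin at the centre of its underside. Starts 10 to 32 mm short of its place at each fence, turned up to 0.15 rad; slides easily when pushed on its edge.
- plate_a_hole (a point): Centre of the hole of plate_a, half-way up its thickness.
- plate_b_hole (a point): Centre of the hole of plate_b, half-way up its thickness.
- plate_c_hole (a point): Centre of the hole of plate_c, half-way up its thickness.
- pin_block: Dark steel pin block, fixed, 56 (x) x 150 (y) x 34 mm; origin at the centre of its underside. Two vertical 19 mm blind bores at y = -48 and +48 mm, floors 6 mm over the bench; a pin stands upright in each, and which is where varies.
- long_pin_grip (a point): Centre of the longer pin's grip. Steel pin, 116 mm long, 0.12 kg, upright: on top a round grip 22 mm in diameter and 44 mm high (this point is its middle), then a collar 30 mm in diameter and 6 mm high, then a shank 16 mm in diameter and 66 mm long with a tapered foot (6 mm long, 9 mm at the end).
- long_pin_collar (a point): Underside of the longer pin's collar, on its axis, 28 mm below the grip's centre and 66 mm above the foot.
- short_pin_grip (a point): Centre of the grip of the shorter pin: the same pin with a shank of only 44 mm (94 mm long in all), so it stands 22 mm lower in the block.
- bottle_mid (a point): Plain grey plastic oil bottle with a black cap, standing by the jig's open +y side, 52 mm in diameter, 168 mm high, loose; this point is on its axis, 80 mm up.
- cap_loose: Red moulded plastic cap, 44 mm in diameter, 39 mm high, standing loose by the jig's open +y side; origin at the centre of its underside.
- tape_roll: Roll of brown tape lying flat, 112 mm in diameter, 48 mm high, fixed to the bench; origin at the centre of its underside.
- long_pin: The longer pin; origin at the lower end of its shank, z up along the pin.
Mind the look-alikes: they are no part of the job. Leave any green or yellow look-alike of the plate_b alone.

How it is judged:
On the way:
1. the plates are squared up and their holes in line with the base's bore while the longer pin is still away from the jig's bore (horizontal distance between each of plate_a_hole, plate_b_hole, plate_c_hole and jig_hole below 0.005 m and angle between the x axis of each of plate_a, plate_b, plate_c and the x axis of jig, either way round below 0.06 rad and horizontal distance between long_pin and jig_hole above 0.03 m), for 0.2 s.
At the end, for the whole second after the job is handed in: All three plates square in the jig (0.06 rad), their holes within 5 mm of the bore; longer pin upright (0.08 rad) through them, foot within 5 mm of the bore's axis, collar within 4 mm of the top plate, released, at rest; shorter pin within 15 mm of its start (horizontal distance between each of plate_a_hole, plate_b_hole, plate_c_hole, long_pin and jig_hole below 0.005 m and angle between the x axis of each of plate_a, plate_b, plate_c and the x axis of jig, either way round below 0.06 rad and z of long_pin_collar in the frame of jig below 0.074 m and angle between long_pin_grip's own z axis and vertical below 0.08 rad and linear speed of long_pin below 0.02 m/s and distance of short_pin_grip from where it was at the start of the episode below 0.015 m); the robot touches nothing.
It fails at once if the oil bottle is shifted by more than 20 mm or knocked over (distance of bottle_mid from where it was at the start of the episode above 0.02 m or angle between bottle_mid's own z axis and vertical above 0.4 rad).
It fails at once if the loose cap is shifted by more than 20 mm (distance of cap_loose from where it was at the start of the episode above 0.02 m).
It fails at once if the shorter pin is taken out of its block (distance of short_pin_grip from where it was at the start of the episode above 0.03 m).
It also fails if it takes over 72 s, if anything falls off the work surface, if the arm or the gripper's body presses on something with over 40 N, if the wrist force passes 120 N, or if a joint passes its speed limit or range.

### The arm

A 6-joint arm with a two-finger parallel gripper is mounted at the origin on a cart in front of the work surface, level with it; the furniture and walls round the work are solid. World frame = base frame: x ahead of the robot, y to its left, z up, the work surface at z = 0. Lengths are in m, angles in rad, forces in N, time in s.
With the tool pointing down it reaches from about 0.35 to 0.85 m from the base axis. Payload 8.1 kg.
Tool frame: the origin (TCP) lies on the mounting face of the last link; the fingertips stand 186 mm ahead of it and the grasp point (between the pads) lies 167 mm ahead of it; z points along the fingers, y is the direction in which the jaws open and shut (so a half turn about z gives the same grasp; the last joint's range is limited). The gripper opens to 93 mm and grips with 3 to 60 N. Pads are 15 mm wide; open, the fingers measure 128 mm over their backs; the gripper's body (75 mm by 188 mm) begins 65 mm behind the grasp point.
Start: joints at [-1.367, 0.13, 1.488, -0, 1.523, -0.085], TCP at [0.171, -0.575, 0.405] pointing down, gripper open.
Joint ranges: [-2.96, 2.96], [-0.89, 2.26], [0.02, 2.5], [-1.34, 4.48], [0, 2.73], [-2.66, 2.66]. Speed limits (rad/s): [2.39, 2.39, 2.79, 3.14, 3.14, 3.14].

### API

Orientations are given as a rotation vector (axis times angle).
In Python, from plant import robot, read_camera, spotter gives the robot as it stands.
- The arm moves only by the tool arm_command, never from a script. Its arguments are lists of equal length, an entry for each row: "xyz": the shift along the world's x, y, z in cm, a list of three; "turn": the turn, a rotation vector about the world's x, y, z in rad, a list of three. A call has 1 to 12 rows; each row shifts and turns the commanded pose from where the row before left it; what a row does not reach is not made up. A row lasts 1/8 s, in which the tool goes at most 62.5 mm and 10.7 degrees, less where a joint would pass 70% of its speed; a pose out of reach is approached as far as the arm can. A call is refused whole if a number of a shift passes 6.25 or a number of a turn 0.188, either way. A call with a gripper value outside its range is refused whole. "gripper" is the finger opening in cm, from 0 to 9.3, set as the call begins (left out, the last holds). The fingers move at their own pace and stop on an object; "force" is the grip in N (left out, the last holds). Time passes only in rows, so rows that do not move let the fingers close. It gives the time, the measured TCP pose, the force and the opening at its end, in the units of the state.
- robot.read_state(): the state, without advancing time (a new reading comes with each control period).
- read_camera(name): name is "scene" or "top" or "wrist"; returns a dict with "frame" (384x512x3 uint8, red, green, blue), "z_map" (384x512 float32, m along the optical axis (not along the pixel's ray), 0 where there is no reading), "fx", "fy", "cx", "cy" (pixels), "eye" and "orientation" of the camera in the world. Camera axes: x right, y down, z forward; pixel columns grow to the right and rows downward; lengths in m; the calibration is good to about 2 mm. The wrist camera is an equidistant fisheye: a pixel r from the principal point sees the ray r / f radians off the axis. A picture is of the moment at which its call begins.
- robot.close_job(): hands the job in, once; it reports no verdict.
Trained networks look in a picture, given as the dict that the camera call returned (one of the last four; its "shot" number tells which), for a name from the list of things; names that differ only in an ending like _2 or _b are one class to them, and where a whole thing is asked for, a point or a joint stands for the part that bears it (a point fixed in the world has none). Each returns a list of dicts, best first, with "confidence" (0 to 1); they miss things now and then, are a little off and sometimes report something else, mostly with a low value. They report only what shows in the picture. A call takes as long as a camera call. They do not tell look-alikes from the thing itself.
- spotter.masks_of(picture, query): "pixels" (384x512 bool, what is visible of it) and "centre" ([row, column] in pixels, amid what is visible of it).
The state is a dict: "t": time; "q": joint angles; "dq": joint speeds; "joint_torque": joint torques, N m; "tool_pos": TCP position; "orientation": TCP orientation; "force": force on the tool from outside, world axes, zero at the start; "wrist_torque": the same for the moment, N m; "opening": finger opening in m.
Only numpy, scipy, OpenCV 4.12 (cv2) and the standard library are available. Lean on these libraries where they do the work, as an engineer would, in place of code of your own. Each camera call takes 0.05 s, during which the arm holds its last target. There are 200 camera calls.

## Working session

There is one attempt and no reset: what is moved stays moved. The work goes in short steps, Python scripts to look and compute and a tool call to move; the robot and the scene stay as the last step left them, time stands still between calls to the robot, and variables do not carry over. Pictures are saved under pics/ and viewed, about 8 in all and at most 12, crops included, and the job is handed in when it is done.

Besides the shell and the picture viewer there is one more tool, called after "Request:" in YAML: its name, and indented under it one key for each argument. arm_command: Moves the arm, as the interface text tells. Its arguments: {"type":"object","properties":{"xyz":{"type":"array","items":{"type":"array","items":{"type":"number"}}},"turn":{"type":"array","items":{"type":"array","items":{"type":"number"}}},"gripper":{"type":"number"},"force":{"type":"number"}},"required":["xyz","turn"]}

```bash
ls; mkdir -p pics; cat > h.py <<'E'
import numpy as np, cv2
from scipy.spatial.transform import Rotation as R
from plant import robot, read_camera, spotter
def rot(o):
    o=np.array(o,float)
    if o.shape==(3,3): return o
    return R.from_rotvec(o).as_matrix() if o.size==3 else R.from_quat(o).as_matrix()
def cloud(p):
    z=p["z_map"]; v,u=np.mgrid[0:z.shape[0],0:z.shape[1]]
    c=np.stack([(u-p["cx"])/p["fx"]*z,(v-p["cy"])/p["fy"]*z,z],-1)
    return c@rot(p["orientation"]).T+np.array(p["eye"])
def save(p,n): cv2.imwrite("pics/"+n,p["frame"][:,:,::-1])
E
python3 - <<'E'
from h import *
s=robot.read_state(); print({k:np.round(v,3) for k,v in s.items()})
for n in("scene","top"):
    p=read_camera(n); save(p,n+".png"); W=cloud(p); print(n,p["eye"],p["orientation"],p["fx"])
    for q in["jig","plate_c","pin_block","long_pin","short_pin_grip","bottle_mid","cap_loose","tape_roll"]:
        for m in spotter.masks_of(p,q)[:4]:
            k=m["pixels"]&(p["z_map"]>0)
            if k.sum()>5: print(q,round(m["confidence"],2),np.round(m["centre"]),k.sum(),np.round(np.median(W[k],0),3),np.round(np.percentile(W[k],[2,98],axis=0),3).tolist())
a=cv2.imread("pics/scene.png");b=cv2.imread("pics/top.png")
cv2.imwrite("pics/both.png",cv2.resize(np.vstack([a,b]),(512*3//4*1+16,600)) if 0 else np.hstack([a[:, :400],b[:, :400]]))
E
```

```text
pics
{'t': np.float64(0.0), 'q': array([-1.367,  0.131,  1.489, -0.   ,  1.523, -0.085]), 'dq': array([-0.001, -0.001, -0.   ,  0.   , -0.   ,  0.   ]), 'joint_torque': array([ 1.0000e-03, -5.5984e+01, -4.9176e+01,  7.7000e-02,  3.6000e-02,
       -0.0000e+00]), 'tool_pos': array([ 0.171, -0.575,  0.404]), 'orientation': array([-3.107, -0.452,  0.   ]), 'force': array([0.192, 0.946, 0.695]), 'wrist_torque': array([ 0.043, -0.021, -0.019]), 'opening': np.float64(0.093)}
scene [0.08479982 0.74300152 0.52372836] [-0.62292492  2.37190414 -1.46565683] 368.55996252661123
jig 0.61 [241. 238.] 2605 [0.501 0.117 0.024] [[0.434, -0.011, 0.002], [0.648, 0.186, 0.064]]
plate_c 0.95 [236. 225.] 419 [0.531 0.124 0.035] [[0.482, 0.069, 0.024], [0.611, 0.149, 0.041]]
plate_c 0.94 [275. 308.] 1781 [0.319 0.131 0.017] [[0.258, 0.063, 0.002], [0.385, 0.185, 0.019]]
plate_c 0.75 [269. 116.] 1606 [0.678 0.338 0.017] [[0.624, 0.275, 0.003], [0.746, 0.394, 0.019]]
plate_c 0.57 [215. 234.] 1086 [0.543 0.096 0.071] [[0.492, 0.038, 0.058], [0.607, 0.139, 0.073]]
pin_block 0.96 [186. 300.] 511 [ 0.508 -0.212  
[... 1128 characters left out ...]
]]
plate_c 0.7 [183. 230.] 1127 [0.551 0.079 0.07 ] [[0.497, 0.031, 0.058], [0.605, 0.129, 0.075]]
plate_c 0.59 [261. 223.] 1119 [0.325 0.117 0.016] [[0.266, 0.061, 0.004], [0.383, 0.174, 0.021]]
pin_block 0.77 [194. 345.] 846 [ 0.517 -0.261  0.034] [[0.487, -0.334, -0.001], [0.556, -0.187, 0.056]]
short_pin_grip 0.48 [192. 362.] 109 [ 0.528 -0.306  0.087] [[0.517, -0.329, 0.035], [0.549, -0.297, 0.103]]
bottle_mid 0.79 [148. 194.] 376 [0.646 0.187 0.109] [[0.631, 0.17, 0.018], [0.674, 0.214, 0.17]]
cap_loose 0.75 [183. 227.] 1122 [0.551 0.082 0.07 ] [[0.497, 0.031, 0.065], [0.608, 0.129, 0.075]]
cap_loose 0.53 [201. 179.] 154 [0.508 0.235 0.037] [[0.49, 0.218, 0.002], [0.526, 0.262, 0.043]]
```

View pics/both.png

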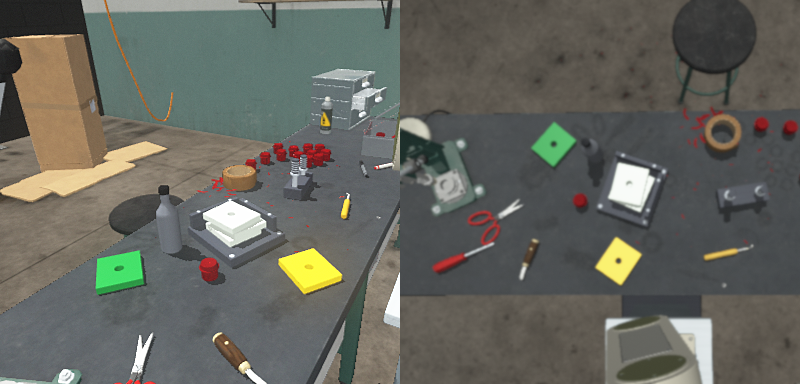

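```bash
cat > m.py <<'E'
from h import *
def rect(W,m,zr,name,org):
    P=W[m&(W[...,2]>zr[0])&(W[...,2]<zr[1])]
    P=P[:,:2]
    r=cv2.minAreaRect((P*1000).astype(np.float32)); print(name,len(P),np.round(r[0],1),np.round(r[1],1),round(r[2],2))
    return P
if __name__=="__main__":
    for n in("top","scene"):
        p=read_camera(n); W=cloud(p); f=p["frame"].astype(int); ok=p["z_map"]>0
        x,y,z=W[...,0],W[...,1],W[...,2]
        box=ok&(x>.41)&(x<.70)&(y>-.06)&(y<.2)
        white=(f.min(-1)>130)&(f.max(-1)-f.min(-1)<50)
        rect(W,box&white,(.064,.08),"c",0)
        for a,b,nm in((.046,.062,"b"),(.03,.046,"a")): rect(W,box&white,(a,b),nm,0)
        dark=box&(f.max(-1)<120)
        rect(W,dark,(.015,.03),"base",0); rect(W,dark,(.056,.07),"fences",0)
        blk=ok&(x>.45)&(x<.58)&(y>-.36)&(y<-.16)
        rect(W,blk,(.028,.04),"block",0)
        for s,(a,b) in(("L",(-.26,-.17)),("R",(-.35,-.26))):
            k=blk&(y>a)&(y<b)&(z>.05); print(s,k.sum(),"top",np.round(np.percentile(z[k],[50,90,98]),3))
            zt=np.percentile(z[k],95); t=k&(z>zt-.006); print(np.round(W[t].mean(0),4),np.round(W[t].min(0),3),np.round(W[t].max(0),3))
E
python3 m.py
```

```text
c 1137 [559.   63.3] [129.2 139.1] 72.63
b 311 [553.5  64.9] [134.3 142.1] 68.34
a 20 [557.1  66.8] [109.  151.1] 62.43
base 1142 [553.2 104.4] [230.8 189.4] 71.75
fences 394 [589.1  61.3] [244.7 137.7] 42.7
block 715 [ 522.8 -262. ] [ 56.3 150.7] 8.7
L 92 top [0.116 0.124 0.126]
[ 0.5159 -0.2143  0.1224] [ 0.506 -0.223  0.119] [ 0.524 -0.205  0.128]
R 99 top [0.091 0.102 0.104]
[ 0.53   -0.3095  0.1008] [ 0.52  -0.319  0.097] [ 0.54  -0.298  0.106]
c 990 [556.6  67.4] [135.7 142.3] 70.59
b 346 [545.2  70.5] [126.  150.6] 75.71
a 394 [550.4  70.7] [123.6 136.5] 67.67
base 618 [525.6 129.7] [253.3 146.1] 22.0
fences 185 [585.6  68.5] [244.3 133.7] 41.98
block 304 [ 521.9 -258.1] [ 57.4 152.8] 8.46
L 171 top [0.092 0.122 0.123]
[ 0.5132 -0.2087  0.1218] [ 0.504 -0.22   0.117] [ 0.523 -0.2    0.124]
R 114 top [0.078 0.1   0.102]
[ 0.5279 -0.3023  0.0999] [ 0.519 -0.311  0.096] [ 0.538 -0.295  0.103]
```

The top view shows the jig near (632,188), the bottle at (593,148), the cap at (580,201), and the block with its pins at (742,195). The green and yellow plates lie apart. The long pin stands at y ≈ -0.21, with its top at 0.123. Next I hover over the jig for a close look.

Request:
arm_command:
  xyz:
    - [2.8,5.4,0]
    - [2.8,5.4,0]
    - [2.8,5.4,0]
    - [2.8,5.4,0]
    - [2.8,5.4,0]
    - [2.8,5.4,0]
    - [2.8,5.4,0]
    - [2.8,5.4,0]
    - [2.8,5.4,0]
    - [2.8,5.4,0]
    - [2.8,5.4,0]
    - [0,2,0]
  turn:
    - [0,0,-0.046]
    - [0,0,-0.046]
    - [0,0,-0.046]
    - [0,0,-0.046]
    - [0,0,-0.046]
    - [0,0,-0.046]
    - [0,0,-0.046]
    - [0,0,-0.046]
    - [0,0,-0.046]
    - [0,0,-0.046]
    - [0,0,-0.046]
    - [0,0,-0.046]
  gripper: 5

```text
t: 2.5
tool_pos: [0.4797, 0.0418, 0.4046]
orientation: [-3.114, 0.409, -0.0]
force: [-1.0, -0.2, 0.1]
opening: 0.0504
```

```bash
cat >> h.py <<'E'
def wcloud(p):
    z=p["z_map"]; v,u=np.mgrid[0:z.shape[0],0:z.shape[1]]
    dx,dy=u-p["cx"],v-p["cy"]; r=np.hypot(dx,dy)+1e-9; t=np.tan(np.minimum(r/p["fx"],1.45))
    c=np.stack([dx/r*t*z,dy/r*t*z,z],-1)
    return c@rot(p["orientation"]).T+np.array(p["eye"])
def ortho(W,ok,f,x0,x1,y0,y1,res=.001):
    "top-down map: rows down = -x, cols right = -y; returns colour and height"
    H=int((x1-x0)/res);Wd=int((y1-y0)/res); h=np.full((H,Wd),-1.);im=np.zeros((H,Wd,3),np.uint8)
    m=ok&(W[...,0]>x0)&(W[...,0]<x1)&(W[...,1]>y0)&(W[...,1]<y1)&(W[...,2]<.2)
    P=W[m];C=f[m];o=np.argsort(P[:,2]);P=P[o];C=C[o]
    r=np.minimum(((x1-P[:,0])/res).astype(int),H-1);c=np.minimum(((y1-P[:,1])/res).astype(int),Wd-1)
    h[r,c]=P[:,2];im[r,c]=C
    return im,h
E
python3 - <<'E'
from h import *
s=robot.read_state(); print(s["t"],np.round(s["tool_pos"],4),np.round(s["orientation"],3),np.round(s["q"],2))
p=read_camera("wrist"); print(p["eye"],p["orientation"],p["fx"],p["cx"],p["cy"])
np.savez("w1.npz",**{k:p[k] for k in p}); save(p,"w1.png")
W=wcloud(p); print(np.round(W[np.arange(40,380,60)][:,np.arange(60,500,80)],3).reshape(-1,3)[:,2])
im,h=ortho(W,p["z_map"]>0,p["frame"],.4,.72,-.08,.28)
hh=cv2.applyColorMap((np.clip(h,0,.09)/.09*255).astype(np.uint8),cv2.COLORMAP_JET)
cv2.imwrite("pics/o1.png",np.hstack([im[:,:,::-1],hh]))
E
```

```text
2.5 [0.4797 0.0418 0.4046] [-3.114  0.409 -0.   ] [-0.02 -0.2   1.81  0.    1.53  1.81]
[0.55826512 0.02053555 0.38489896] [ 1.79164236 -2.33372357 -0.34964573] 297.3186396354542 255.2011593417167 189.6771672389237
[ 0.    -0.     0.001 -0.001  0.001  0.001 -0.    -0.001  0.07   0.001
  0.001  0.102  0.001  0.     0.071  0.    -0.001 -0.     0.002  0.001
 -0.     0.001 -0.    -0.     0.319  0.32   0.016  0.     0.32   0.319
  0.337  0.327 -0.71  -0.     0.329  0.338]
```

```bash
python3 - <<'E'
import cv2,numpy as np
a=cv2.imread("pics/w1.png");b=cv2.imread("pics/o1.png")
c=np.zeros((384+320*512*0+0,512,3),np.uint8)
b=cv2.resize(b,(760,int(760*b.shape[0]/b.shape[1])));cv2.imwrite("pics/o1b.png",b)
E
```

```text
(no output)
```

View pics/o1b.png

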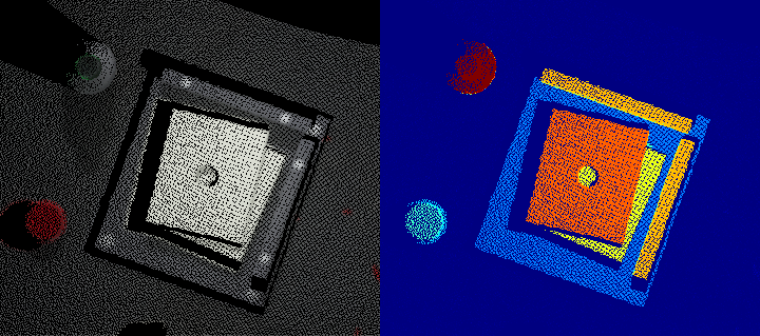

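View pics/w1.png

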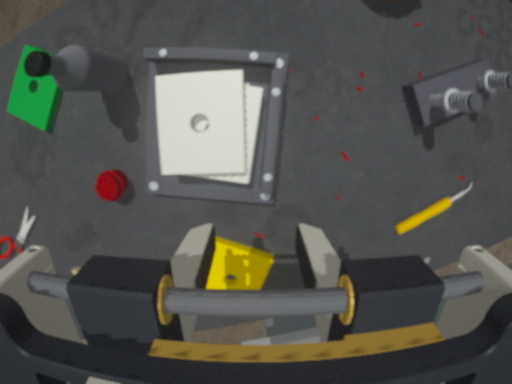

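The ortho map is clean: fences orange, base blue, top plate orange, middle plate yellow. The bottle sits top-left and the cap left. Now I fit rectangles in the jig frame.

```bash
cat > fit.py <<'E'
from h import *
def biggest(P,res=.002):
    q=np.floor((P[:,:2]-P[:,:2].min(0))/res).astype(int)+2
    m=np.zeros(q.max(0)+4,np.uint8);m[tuple(q.T)]=1;m=cv2.morphologyEx(m,cv2.MORPH_CLOSE,np.ones((3,3)))
    n,l,st,_=cv2.connectedComponentsWithStats(m);k=1+st[1:,4].argmax();return P[l[tuple(q.T)]==k]
def mar(P):
    c,s,a=cv2.minAreaRect((P[:,:2]*1000).astype(np.float32)); return np.array(c)/1000,np.array(s)/1000,a
def fitjig(W,ok,cw=(.55,.08)):
    m=ok&(np.hypot(W[...,0]-cw[0],W[...,1]-cw[1])<.15)&(W[...,2]>.012)&(W[...,2]<.09)
    P=biggest(W[m]); c,s,a=mar(P); a=(a+45)%90-45
    return c,np.deg2rad(a),s
def tojig(W,c,a):
    d=W[...,:2]-c; return np.stack([d[...,0]*np.cos(a)+d[...,1]*np.sin(a),-d[...,0]*np.sin(a)+d[...,1]*np.cos(a),W[...,2]],-1)
E
python3 - <<'E'
from fit import *
p=dict(np.load("w1.npz")); W=wcloud(p); ok=p["z_map"]>0; f=p["frame"].astype(int)
c,a,s=fitjig(W,ok); print("jig",np.round(c,4),round(a,4),np.round(s,4))
J=tojig(W,c,a); x,y,z=J[...,0],J[...,1],J[...,2]
fe=ok&(z>.058)&(z<.0655)
k=fe&(x>.07)&(x<.1)&(abs(y)<.06); print("far face x",np.round(np.percentile(x[k],[1,50,99]),4),z[k].mean())
k=fe&(y<-.06)&(y>-.09)&(abs(x)<.06); print("side face y",np.round(np.percentile(y[k],[1,50,99]),4))
w=ok&(f.min(-1)>130)&(abs(x)<.085)&(abs(y)<.075)
for n,z0,z1 in(("c",.0665,.075),("b",.05,.058),("a",.034,.042)):
    k=w&(z>z0)&(z<z1); P=biggest(J[k])if k.sum()>30 else J[k]
    print(n,len(P),mar(P), np.round([P.min(0),P.max(0)],3), np.median(P[:,2]))
    if n=="c":
        q=P[:,:2]; print("corners",np.round(q[[q.sum(1).argmin(),q.sum(1).argmax(),(q[:,0]-q[:,1]).argmax(),(q[:,0]-q[:,1]).argmin()]],3))
k=ok&(y>.09)&(y<.2)&(x>0)&(x<.13)&(z>.08); print("bottle",np.round(J[k].min(0),3),np.round(J[k].max(0),3),np.round(mar(J[k&(z<.12)]),3) if 0 else "")
for z0 in(.01,.06,.1,.12,.14):
    kk=ok&(y>.06)&(y<.2)&(x>0)&(x<.13)&(z>z0)&(z<z0+.02); 
    if kk.sum(): print(z0,kk.sum(),np.round([J[kk].min(0),J[kk].max(0)],3).tolist())
k=ok&(y>.09)&(y<.2)&(x>-.14)&(x<-.03)&(z>.03); print("cap",np.round(J[k].min(0),3),np.round(J[k].max(0),3))
q=ok&(W[...,0]>.45)&(W[...,0]<.58)&(W[...,1]>-.36)&(W[...,1]<-.16)
B=biggest(W[q&(W[...,2]>.028)&(W[...,2]<.038)]); print("block",mar(B))
for nm,(l,h) in(("L",(-.26,-.17)),("R",(-.35,-.26))):
    k=q&(W[...,1]>l)&(W[...,1]<h)&(W[...,2]>.05); zt=np.percentile(W[k][:,2],97); print(nm,zt,mar(W[k&(W[...,2]>zt-.005)]))
E
```

```text
jig [0.5461 0.0789] -0.344 [0.1711 0.1907]
far face x [0.0745 0.0813 0.0885] 0.06218838866931661
side face y [-0.0791 -0.0719 -0.065 ]
c 8383 (array([0.00492954, 0.00639466]), array([0.1111299 , 0.09473242]), 6.474746227264404) [[-0.055 -0.047  0.067]
 [ 0.065  0.059  0.074]] 0.07037050014686164
corners [[-0.044 -0.047]
 [ 0.054  0.058]
 [ 0.064 -0.034]
 [-0.055  0.047]]
b 1414 (array([-0.0044395 , -0.01788798]), array([0.07316875, 0.10991398]), 86.0738754272461) [[-0.061 -0.057  0.052]
 [ 0.049  0.022  0.058]] 0.05426868454839481
a 16 (array([ 0.02651636, -0.01768838]), array([0.00664042, 0.06989774]), 49.874000549316406) [[-0.002 -0.042  0.037]
 [ 0.053  0.002  0.042]] 0.038796399360387784
bottle [0.039 0.122 0.08 ] [0.09  0.165 0.171] 
0.01 906 [[0.0, 0.06, 0.01], [0.09, 0.146, 0.03]]
0.06 509 [[0.039, 0.06, 0.06], [0.089, 0.145, 0.08]]
0.1 945 [[0.04, 0.122, 0.1], [0.09, 0.165, 0.12]]
0.12 434 [[0.049, 0.131, 0.12], [0.079, 0.157, 0.14]]
0.14 250 [[0.052, 0.135, 0.14], [0.077, 0.15, 0.16]]
cap [-0.107  0.115  0.03 ] [-0.069  0.156  0.041]
block (array([ 0.52277649, -0.26012366]), array([0.05713821, 0.15280219]), 8.698533058166504)
L 0.12290998256867786 (array([ 0.51579993, -0.21200807]), array([0.02164094, 0.020642  ]), 83.37260437011719)
R 0.10001750903920595 (array([ 0.53161792, -0.2999158 ]), array([0.00867951, 0.02002329]), 74.60636901855469)
```

Request:
arm_command:
  xyz:
    - [-1.3,3.4,-3]
    - [-1.3,3.4,-4]
    - [0,0,-4.2]
    - [0,0,-4]
    - [0,0,-3]
    - [0,0,-1]
    - [0,0,0]
  turn:
    - [0,0,-0.042]
    - [0,0,-0.041]
    - [0,0,0]
    - [0,0,0]
    - [0,0,0]
    - [0,0,0]
    - [0,0,0]
  gripper: 4
  force: 40

```text
t: 3.42
tool_pos: [0.4529, 0.1066, 0.2128]
orientation: [3.094, -0.541, -0.001]
force: [-0.1, 0.2, -0.2]
opening: 0.0401
```

Request:
arm_command:
  xyz:
    - [0.47,-0.17,0]
    - [0.47,-0.17,0]
    - [0.47,-0.17,0]
    - [0.47,-0.17,0]
    - [0.47,-0.17,0]
    - [0.47,-0.17,0]
    - [0.47,-0.17,0]
    - [0.47,-0.17,0]
    - [0.47,-0.17,0]
    - [0.38,-0.135,0]
    - [0,0,0]
  turn:
    - [0,0,0]
    - [0,0,0]
    - [0,0,0]
    - [0,0,0]
    - [0,0,0]
    - [0,0,0]
    - [0,0,0]
    - [0,0,0]
    - [0,0,0]
    - [0,0,0]
    - [0,0,0]

```text
t: 4.8
tool_pos: [0.4986, 0.0907, 0.2122]
orientation: [-3.094, 0.54, 0.004]
force: [-5.6, 5.0, 0.0]
opening: 0.04
```

Request:
arm_command:
  xyz:
    - [0.19,-0.07,0]
    - [0.19,-0.07,0]
    - [0.09,-0.035,0]
    - [0,0,0]
  turn:
    - [0,0,0]
    - [0,0,0]
    - [0,0,0]
    - [0,0,0]

```text
t: 5.3
tool_pos: [0.5011, 0.0903, 0.2115]
orientation: [-3.093, 0.538, 0.015]
force: [-20.9, 12.6, 10.5]
opening: 0.0401
```

```bash
cat > look.py <<'E'
from fit import *
import sys
C=np.array([.5461,.0789]);A=-.344
def run(n):
    p=read_camera("wrist"); save(p,n+".png"); np.savez(n+".npz",**{k:p[k] for k in p})
    W=wcloud(p); ok=p["z_map"]>0; f=p["frame"].astype(int); J=tojig(W,C,A); x,y,z=J[...,0],J[...,1],J[...,2]
    w=ok&(f.min(-1)>110)&(f.max(-1)-f.min(-1)<40)&(x>-.09)&(x<.08)&(y>-.07)&(y<.085)
    for nm,z0,z1 in(("c",.0655,.0745),("b",.0495,.0585),("a",.0335,.0425)):
        k=w&(z>z0)&(z<z1)
        if k.sum()>30:
            P=biggest(J[k]); print(nm,len(P),*[np.round(v,4) for v in mar(P)],np.round([P.min(0),P.max(0)],3)[:,:2].tolist())
    s=robot.read_state(); d=np.array(s["tool_pos"]); t=tojig(d[None],C,A)[0]; print("tool jig",np.round(t,4),np.round(s["force"],1),s["t"])
    return J,ok,p
if __name__=="__main__": run(sys.argv[1])
E
python3 look.py l1
```

```text
c 49543 [0.017  0.0155] [0.1113 0.0948] 3.849 [[-0.039, -0.035], [0.075, 0.066]]
b 6851 [ 0.0161 -0.0419] [0.1105 0.0193] 0.562 [[-0.039, -0.051], [0.071, -0.032]]
tool jig [-0.0462 -0.0044  0.2115] [-20.2  13.2  11. ] 5.35
```

Request:
arm_command:
  xyz:
    - [0.14,-0.05,0]
    - [0.14,-0.05,0]
    - [0,0,0]
  turn:
    - [0,0,0]
    - [0,0,0]
    - [0,0,0]

```text
t: 5.72
tool_pos: [0.5026, 0.0902, 0.2109]
orientation: [-3.093, 0.537, 0.021]
force: [-28.0, 19.1, 14.7]
opening: 0.04
```

```bash
python3 look.py l2
```

```text
c 49904 [0.0166 0.0161] [0.1135 0.095 ] 2.9735 [[-0.038, -0.034], [0.075, 0.066]]
b 7005 [ 0.0168 -0.0414] [0.1107 0.0191] 0.2503 [[-0.039, -0.051], [0.072, -0.032]]
tool jig [-0.0447 -0.004   0.2109] [-28.7  18.5  14.8] 5.775
```

View pics/l2.png

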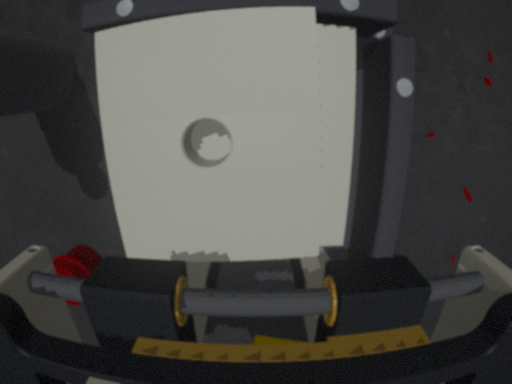

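Plate c has a corner stuck on the fence from friction. I'll free it by pushing toward the side fence next. The first pass will be high so the gripper body clears the bottle.

Request:
arm_command:
  xyz:
    - [-1.2,0.43,0]
    - [-0.9,0.32,2]
    - [0,0,6]
    - [1.3,0.6,0]
    - [1.3,0.6,0]
    - [1.3,0.6,0]
    - [1.3,0.6,0]
    - [1.3,0.6,0]
    - [1.3,0.6,0]
    - [1.3,0.6,0]
    - [1.26,0.5,0]
    - [0,0.5,0]
  turn:
    - [0,0,0]
    - [0,0,0]
    - [0,0,0.14]
    - [0,0,0.16]
    - [0,0,0.16]
    - [0,0,0.16]
    - [0,0,0.16]
    - [0,0,0.16]
    - [0,0,0.16]
    - [0,0,0.16]
    - [0,0,0.16]
    - [0,0,0.15]

```text
t: 7.28
tool_pos: [0.5903, 0.1468, 0.2932]
orientation: [2.566, 1.81, 0.003]
force: [0.9, 0.8, 0.2]
opening: 0.04
```

```bash
python3 look.py l3; python3 - <<'E'
from look import *
s=robot.read_state();r=rot(s["orientation"]);print("yaw",np.arctan2(r[1,0],r[0,0]),"want",-.344+np.pi/2,r[:,2],s["q"])
E
```

```text
c 3656 [0.0177 0.0368] [0.0651 0.054 ] 2.708 [[-0.014, 0.01], [0.051, 0.065]]
b 311 [ 0.0191 -0.0468] [0.099  0.0077] 0.2536 [[-0.03, -0.051], [0.069, -0.043]]
a 345 [0.0155 0.0564] [0.1081 0.0042] 1.2683 [[-0.038, 0.053], [0.07, 0.058]]
tool jig [0.0181 0.0792 0.2931] [-0.6  0.6 -0.2] 7.325
yaw 1.2358988472540882 want 1.2267963267948967 [ 1.81006125e-03  1.73173716e-04 -9.99998347e-01] [ 1.60544125e-01  2.27684840e-01  1.58666916e+00 -1.22057189e-04
  1.32542419e+00  4.95471774e-01]
```

Request:
arm_command:
  xyz:
    - [0,0,-3]
    - [0,0,-2.5]
    - [0,0,-0.8]
    - [0,0,0]
    - [-0.12,-0.34,0]
    - [-0.12,-0.34,0]
    - [-0.1,-0.27,0]
    - [0.03,0.09,0]
    - [0,0,-0.9]
    - [0,0,-0.9]
    - [0,0,0]
  turn:
    - [0,0,-0.009]
    - [0,0,0]
    - [0,0,0]
    - [0,0,0]
    - [0,0,0]
    - [0,0,0]
    - [0,0,0]
    - [0,0,0]
    - [0,0,0]
    - [0,0,0]
    - [0,0,0]

```text
t: 8.7
tool_pos: [0.5852, 0.1383, 0.2099]
orientation: [-2.579, -1.792, 0.004]
force: [-0.9, 0.2, -0.1]
opening: 0.0397
```

```bash
python3 look.py l4
```

```text
c 2764 [0.0155 0.034 ] [0.0591 0.0239] 0.5776 [[-0.014, 0.022], [0.045, 0.046]]
b 368 [0.0159 0.0591] [0.0061 0.0411] 87.572 [[-0.005, 0.057], [0.036, 0.063]]
a 1236 [0.0158 0.0521] [0.0118 0.0453] 89.6081 [[-0.007, 0.046], [0.038, 0.058]]
tool jig [0.0171 0.0693 0.2107] [-0.3 -0.6 -0.6] 8.75
```

Request:
arm_command:
  xyz:
    - [-0.1,-0.28,0.2]
    - [-0.1,-0.28,0]
    - [-0.1,-0.28,0]
    - [-0.1,-0.28,0]
    - [-0.1,-0.28,0]
    - [-0.1,-0.28,0]
    - [-0.1,-0.28,0]
    - [-0.1,-0.28,0]
    - [-0.1,-0.28,0]
    - [-0.07,-0.19,0]
    - [0,0,0]
  turn:
    - [0,0,0]
    - [0,0,0]
    - [0,0,0]
    - [0,0,0]
    - [0,0,0]
    - [0,0,0]
    - [0,0,0]
    - [0,0,0]
    - [0,0,0]
    - [0,0,0]
    - [0,0,0]

```text
t: 10.12
tool_pos: [0.5764, 0.1113, 0.214]
orientation: [2.58, 1.793, 0.001]
force: [1.2, 3.8, 2.4]
opening: 0.0401
```

```bash
python3 look.py l5
```

```text
c 2639 [0.0168 0.0021] [0.0245 0.0613] 89.5523 [[-0.014, -0.01], [0.047, 0.014]]
b 338 [0.0173 0.031 ] [0.0046 0.0413] 89.2913 [[-0.003, 0.029], [0.038, 0.034]]
a 753 [0.0172 0.0302] [0.0413 0.0055] 1.759 [[-0.003, 0.027], [0.038, 0.034]]
tool jig [0.0176 0.0407 0.214 ] [1.  4.1 2. ] 10.175
```

Request:
arm_command:
  xyz:
    - [-0.07,-0.2,0]
    - [-0.07,-0.19,0]
    - [-0.04,-0.12,0]
    - [-0.03,-0.09,0]
    - [0,0,0]
  turn:
    - [0,0,0]
    - [0,0,0]
    - [0,0,0]
    - [0,0,0]
    - [0,0,0]

```text
t: 10.8
tool_pos: [0.5747, 0.1082, 0.2143]
orientation: [-2.576, -1.794, -0.008]
force: [5.9, 21.3, -1.5]
opening: 0.0404
```

```bash
python3 look.py l6
```

```text
c 2630 [ 0.0164 -0.0009] [0.0243 0.061 ] 89.6526 [[-0.014, -0.013], [0.047, 0.011]]
b 615 [0.0168 0.0289] [0.0404 0.002 ] 0.1797 [[-0.003, 0.028], [0.037, 0.03]]
a 534 [0.0169 0.0288] [0.0024 0.0404] 89.5522 [[-0.003, 0.028], [0.037, 0.03]]
tool jig [0.017  0.0372 0.2142] [ 6.5 20.4 -0.9] 10.85
```

Request:
arm_command:
  xyz:
    - [0.4,1.1,0]
    - [0.4,1.1,2]
    - [0,0,6]
    - [-1.2,-0.45,0]
    - [-1.2,-0.45,0]
    - [-1.2,-0.45,0]
    - [-1.2,-0.45,0]
    - [-1.2,-0.45,0]
    - [-1.2,-0.45,0]
    - [-1.2,-0.45,0]
    - [-1.2,-0.45,0]
    - [-1.2,-0.6,0]
  turn:
    - [0,0,0]
    - [0,0,0]
    - [0,0,-0.14]
    - [0,0,-0.16]
    - [0,0,-0.16]
    - [0,0,-0.16]
    - [0,0,-0.16]
    - [0,0,-0.16]
    - [0,0,-0.16]
    - [0,0,-0.16]
    - [0,0,-0.16]
    - [0,0,-0.15]

```text
t: 12.35
tool_pos: [0.4734, 0.0846, 0.293]
orientation: [3.089, -0.563, -0.003]
force: [1.1, 0.1, 0.2]
opening: 0.04
```

```bash
python3 look.py l7;  python3 - <<'E'
from look import *
s=robot.read_state();r=rot(s["orientation"]);print("yaw",np.arctan2(r[1,0],r[0,0]),r[:,2])
E
```

```text
c 20603 [ 0.0154 -0.0178] [0.0949 0.1105] 89.6514 [[-0.04, -0.066], [0.071, 0.03]]
b 58 [ 0.015 -0.016] [0.0199 0.0168] 12.54 [[0.006, -0.026], [0.025, -0.008]]
tool jig [-0.0711 -0.0198  0.2927] [ 0.8 -0.7 -0.6] 12.4
yaw -0.36783136233309244 [-0.00341211 -0.00176027 -0.99999263]
```

Request:
arm_command:
  xyz:
    - [0,0,-4]
    - [0,0,-3]
    - [0,0,-1]
    - [0,0,0]
    - [0.38,-0.135,0]
    - [0.38,-0.135,0]
    - [0.38,-0.135,0]
    - [0.38,-0.135,0]
    - [0.38,-0.135,0]
    - [0.28,-0.1,0]
    - [0.19,-0.07,0]
    - [0.19,-0.07,0]
  turn:
    - [0,0,0.016]
    - [0,0,0]
    - [0,0,0]
    - [0,0,0]
    - [0,0,0]
    - [0,0,0]
    - [0,0,0]
    - [0,0,0]
    - [0,0,0]
    - [0,0,0]
    - [0,0,0]
    - [0,0,0]

```text
t: 13.9
tool_pos: [0.4988, 0.0765, 0.2132]
orientation: [-3.096, 0.53, 0.006]
force: [-14.2, 5.4, 9.1]
opening: 0.0402
```

Request:
arm_command:
  xyz:
    - [0.14,-0.05,0]
    - [0.14,-0.05,0]
    - [0,0,0]
  turn:
    - [0,0,0]
    - [0,0,0]
    - [0,0,0]

```text
t: 14.28
tool_pos: [0.4998, 0.0763, 0.2125]
orientation: [-3.096, 0.53, 0.016]
force: [-22.7, 8.3, 14.1]
opening: 0.0401
```

```bash
python3 look.py l8
```

```text
c 50063 [ 0.0188 -0.0173] [0.1128 0.0953] 0.0741 [[-0.038, -0.065], [0.075, 0.03]]
a 37 [ 0.0109 -0.0214] [0.0011 0.0078] 20.8074 [[0.01, -0.025], [0.013, -0.018]]
tool jig [-0.0428 -0.0181  0.2125] [-21.8   8.7  13.9] 14.325
```

Request:
arm_command:
  xyz:
    - [-1.2,0.43,0]
    - [-0.9,0.32,2]
    - [0,0,6]
    - [0,0,5]
    - [0,0,3]
    - [0,0,0]
  turn:
    - [0,0,0]
    - [0,0,0]
    - [0,0,0]
    - [0,0,0]
    - [0,0,0]
    - [0,0,0]

```text
t: 15.08
tool_pos: [0.4826, 0.0826, 0.3771]
orientation: [-3.095, 0.53, -0.011]
force: [-0.2, 0.1, -0.6]
opening: 0.0401
```

```bash
python3 look.py l9; python3 - <<'E'
from look import *
p=dict(np.load("l9.npz")); W=wcloud(p);J=tojig(W,C,A); ok=p["z_map"]>0
c,a,s=fitjig(W,ok);print("jig refit",c,a,s)
k=ok&(np.hypot(J[...,0]-.02,J[...,1]+.018)<.011); print("hole z",np.histogram(J[k][:,2],[-.02,.005,.02,.03,.045,.06,.068,.08]))
k=ok&(np.hypot(J[...,0]-.02,J[...,1]+.018)<.02)&(J[...,2]>.066); P=J[k]
t=P[:,:2]-[.02,-.018];r=np.hypot(*t.T);an=np.arctan2(t[:,1],t[:,0])
e=[ (t[(abs(an-q)<.1)][r[(abs(an-q)<.1)].argmin()]) for q in np.arange(-3,3.1,.25)]
e=np.array(e); cc,rr=cv2.minEnclosingCircle((e*1000).astype(np.float32)); print("hole c: offset mm",cc,rr, e.mean(0)*1000)
cv2.imwrite("pics/l9c.png",cv2.resize(p["frame"][60:300,110:400,::-1],None,fx=2.5,fy=2.5))
E
```

```text
c 10508 [ 0.0197 -0.0171] [0.1102 0.0951] 0.4329 [[-0.036, -0.065], [0.075, 0.031]]
tool jig [-0.0616 -0.0182  0.3747] [-1.  -0.4 -0.5] 15.125
jig refit [0.5455827 0.0793999] -0.340448793217751 [0.1705797  0.18990689]
hole z (array([222,  12,  23,  18,  34,  17,  84]), array([-0.02 ,  0.005,  0.02 ,  0.03 ,  0.045,  0.06 ,  0.068,  0.08 ]))
hole c: offset mm (-0.4972715973854065, 0.941320538520813) 10.40265941619873 [-0.15137667  0.46118664]
```

View pics/l9c.png

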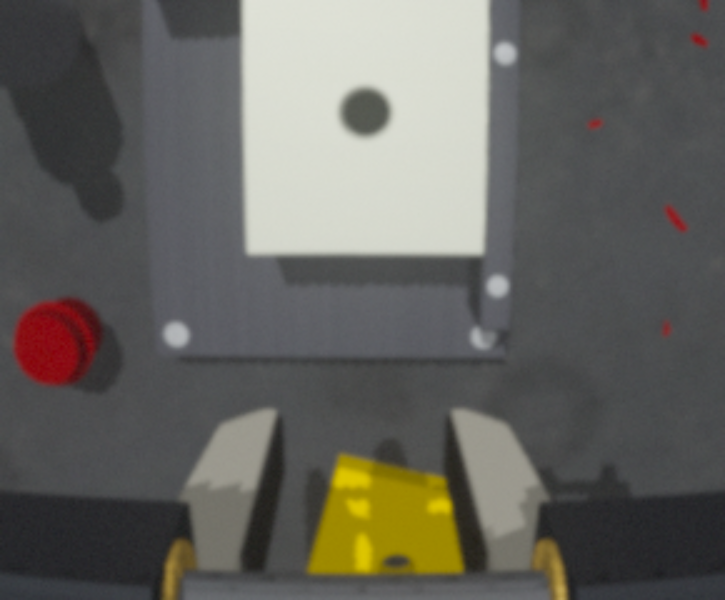

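The plates are flush and the bore can be seen clear through to the bench (dark disc at 365,110 in the crop). Next, the long pin.

Request:
arm_command:
  xyz:
    - [0.3,-4.2,0]
    - [0.6,-4.2,0]
    - [0.6,-4.2,0]
    - [0.6,-4.2,0]
    - [0.6,-4.2,0]
    - [0.4,-4.2,0]
    - [0.2,-4.2,-2]
    - [0,0,0]
    - [0,0,0]
  turn:
    - [0,0,0]
    - [0,0,0]
    - [0,0,0]
    - [0,0,0]
    - [0,0,0]
    - [0,0,0]
    - [0,0,0]
    - [0,0,0]
    - [0,0,0]
  gripper: 5.5

```text
t: 16.25
tool_pos: [0.5141, -0.2111, 0.352]
orientation: [-3.095, 0.531, 0.004]
force: [-0.7, 0.2, -0.1]
opening: 0.055
```

```bash
python3 - <<'E'
from h import *
s=robot.read_state(); r=rot(s["orientation"]); print(np.round(s["tool_pos"],4),"yaw",np.arctan2(r[1,0],r[0,0]),r[:,2])
for n in("wrist","scene"):
    p=read_camera(n); W=wcloud(p) if n=="wrist" else cloud(p); x,y,z=np.moveaxis(W,-1,0)
    k=(p["z_map"]>0)&(np.hypot(x-.5155,y+.2127)<.025)&(z>.08)&(z<.13)
    P=W[k]; print(n,k.sum()); 
    if k.sum()<20: continue
    zt=np.percentile(P[:,2],98); T=P[P[:,2]>zt-.004]; c,ra=cv2.minEnclosingCircle((T[:,:2]*1000).astype(np.float32)); print("top",zt,len(T),c,ra)
    if n=="wrist": save(p,"pin.png")
E
```

```text
[ 0.5141 -0.2111  0.352 ] yaw -0.33979839811640816 [-0.00244123  0.00161344 -0.99999572]
wrist 962
top 0.12326596883540851 598 (515.628173828125, -213.22396850585938) 10.903386116027832
scene 111
top 0.12374615602887876 22 (514.3965454101562, -210.80560302734375) 11.309133529663086
```

Request:
arm_command:
  xyz:
    - [0.15,-0.19,-1]
    - [0,0,-3]
    - [0,0,-3]
    - [0,0,-1.5]
    - [0,0,0]
    - [0,0,0]
  turn:
    - [0,0,0]
    - [0,0,0]
    - [0,0,0]
    - [0,0,0]
    - [0,0,0]
    - [0,0,0]

```text
t: 17.1
tool_pos: [0.5167, -0.2134, 0.27]
orientation: [3.096, -0.53, 0.003]
force: [0.7, 0.8, 0.6]
opening: 0.0552
```

Request:
arm_command:
  xyz:
    - [0,0,0]
    - [0,0,0]
    - [0,0,0]
    - [0,0,0]
    - [0,0,0]
    - [0,0,0]
  turn:
    - [0,0,0]
    - [0,0,0]
    - [0,0,0]
    - [0,0,0]
    - [0,0,0]
    - [0,0,0]
  gripper: 1.5
  force: 35

```text
t: 17.85
tool_pos: [0.5162, -0.2133, 0.2689]
orientation: [3.096, -0.53, 0.0]
force: [0.3, 0.1, 1.6]
opening: 0.0213
```

Request:
arm_command:
  xyz:
    - [0,0,2]
    - [0,0,3]
    - [0,0,3]
    - [0,0,3]
    - [0.6,3.8,0]
    - [0.6,3.8,0]
    - [0.6,3.8,0]
    - [0.6,3.8,0]
    - [0.6,3.8,0]
    - [0.6,3.8,0]
    - [0.65,3.8,0]
    - [0,0,0]
  turn:
    - [0,0,0]
    - [0,0,0]
    - [0,0,0]
    - [0,0,0]
    - [0,0,0]
    - [0,0,0]
    - [0,0,0]
    - [0,0,0]
    - [0,0,0]
    - [0,0,0]
    - [0,0,0]
    - [0,0,0]

```text
t: 19.35
tool_pos: [0.5586, 0.055, 0.38]
orientation: [-3.097, 0.525, -0.001]
force: [0.8, -0.7, -1.2]
opening: 0.0215
```

```bash
cat > pin.py <<'E'
from look import *
s=robot.read_state(); print(np.round(s["tool_pos"],4),s["opening"],np.round(s["force"],1),s["t"],rot(s["orientation"])[:,2])
p=read_camera("scene"); save(p,"sc.png"); W=cloud(p); t=s["tool_pos"]
zf=t[2]-.167-.094
for z0 in np.arange(zf,zf+.066,.011):
    k=(p["z_map"]>0)&(np.hypot(W[...,0]-t[0],W[...,1]-t[1])<.03)&(W[...,2]>z0)&(W[...,2]<z0+.011)
    if k.sum()>4:
        v=W[k].mean(0)-p["eye"]; v[2]=0; q=np.median(W[k],0); print(round(z0,3),k.sum(),np.round(q,4),"rel axis",np.round(q[:2]+.0055*v[:2]/np.hypot(*v[:2])-t[:2],4))
cv2.imwrite("pics/sccrop.png",cv2.resize(p["frame"][90:270,130:330,::-1],None,fx=3,fy=3))
E
python3 pin.py
```

```text
[0.5586 0.055  0.38  ] 0.02154065339246452 [ 0.8 -0.7 -1.2] 19.35 [ 8.20926038e-04  5.14044192e-04 -9.99999531e-01]
0.119 19 [0.5547 0.061  0.1257] rel axis [-0.0009  0.0015]
0.13 29 [0.5539 0.0615 0.1355] rel axis [-0.0016  0.002 ]
0.141 27 [0.5531 0.0618 0.1461] rel axis [-0.0024  0.0023]
0.152 26 [0.5541 0.0622 0.158 ] rel axis [-0.0014  0.0027]
0.163 22 [0.5534 0.0619 0.1683] rel axis [-0.0021  0.0024]
0.174 21 [0.5527 0.0606 0.1774] rel axis [-0.0029  0.0011]
0.185 53 [0.5498 0.065  0.1898] rel axis [-0.0057  0.0055]
```

View pics/sccrop.png

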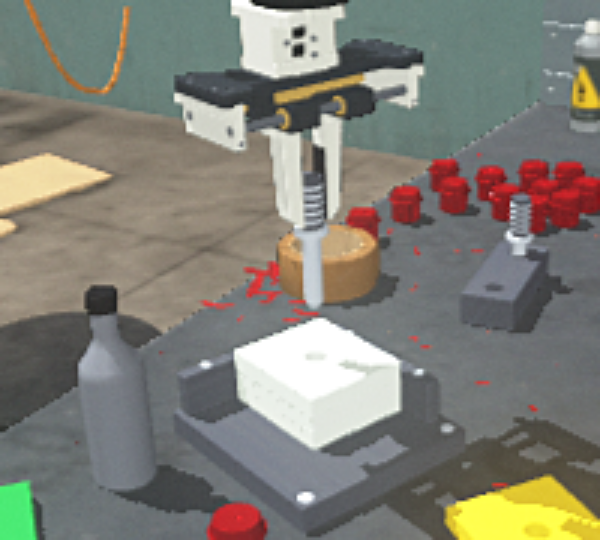

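Request:
arm_command:
  xyz:
    - [0,0.06,-2]
    - [0,0,-2.3]
    - [0,0,0]
    - [0,0,-0.6]
    - [0,0,-0.6]
    - [0,0,-0.6]
    - [0,0,0]
  turn:
    - [0,0,0]
    - [0,0,0]
    - [0,0,0]
    - [0,0,0]
    - [0,0,0]
    - [0,0,0]
    - [0,0,0]

```text
t: 20.27
tool_pos: [0.5584, 0.0533, 0.3172]
orientation: [3.096, -0.53, -0.001]
force: [0.8, 0.9, -0.8]
opening: 0.0214
```

Request:
arm_command:
  xyz:
    - [0,0.1,-0.5]
    - [0,0,-0.5]
    - [0,0,-0.5]
    - [0,0,0]
  turn:
    - [0,0,0]
    - [0,0,0]
    - [0,0,0]
    - [0,0,0]

```text
t: 20.78
tool_pos: [0.5583, 0.0543, 0.302]
orientation: [3.096, -0.53, -0.002]
force: [0.7, -0.6, -1.3]
opening: 0.0215
```

Request:
arm_command:
  xyz:
    - [0,0.08,-0.5]
    - [0,0,-0.5]
    - [0,0,-0.5]
    - [0,0,-0.5]
    - [0,0,-0.5]
    - [0,0,0]
  turn:
    - [0,0,0]
    - [0,0,0]
    - [0,0,0]
    - [0,0,0]
    - [0,0,0]
    - [0,0,0]

```text
t: 21.52
tool_pos: [0.5584, 0.0551, 0.2771]
orientation: [3.096, -0.53, -0.002]
force: [0.3, -0.6, -1.2]
opening: 0.0217
```

No contact so far; about 10 mm remain.

Request:
arm_command:
  xyz:
    - [0,0,-0.4]
    - [0,0,-0.3]
    - [0,0,-0.2]
    - [0,0,-0.1]
    - [0,0,0]
  turn:
    - [0,0,0]
    - [0,0,0]
    - [0,0,0]
    - [0,0,0]
    - [0,0,0]

```text
t: 22.15
tool_pos: [0.5586, 0.0551, 0.2677]
orientation: [-3.097, 0.53, 0.0]
force: [0.8, -0.6, -1.8]
opening: 0.0216
```

Request:
arm_command:
  xyz:
    - [0,0,-0.1]
    - [0,0,-0.1]
    - [0,0,0]
  turn:
    - [0,0,0]
    - [0,0,0]
    - [0,0,0]

```text
t: 22.52
tool_pos: [0.5588, 0.0551, 0.2669]
orientation: [-3.096, 0.53, -0.001]
force: [-3.4, 0.8, 5.8]
opening: 0.0213
```

Request:
arm_command:
  xyz:
    - [0,0,0]
    - [0,0,0]
    - [0,0,0]
    - [0,0,0]
    - [0,0,3]
    - [0,0,5]
    - [0,0,5]
    - [0,0,3]
    - [0,0,0]
  turn:
    - [0,0,0]
    - [0,0,0]
    - [0,0,0]
    - [0,0,0]
    - [0,0,0]
    - [0,0,0]
    - [0,0,0]
    - [0,0,0]
    - [0,0,0]
  gripper: 5

```text
t: 23.65
tool_pos: [0.5593, 0.0551, 0.4292]
orientation: [-3.095, 0.53, -0.009]
force: [0.1, -0.1, 0.3]
opening: 0.0502
```

Request:
arm_command:
  xyz:
    - [-1.9,0.7,0]
    - [-1.9,0.7,0]
    - [-1.9,0.7,0]
    - [0,0,0]
  turn:
    - [0,0,0]
    - [0,0,0]
    - [0,0,0]
    - [0,0,0]

```text
t: 24.15
tool_pos: [0.5007, 0.0764, 0.4241]
orientation: [3.096, -0.529, -0.003]
force: [-0.1, -0.1, -1.1]
opening: 0.0503
```

```bash
python3 look.py l10; python3 - <<'E'
from look import *
p=dict(np.load("l10.npz")); W=wcloud(p);J=tojig(W,C,A); ok=p["z_map"]>0; z=J[...,2]
k=ok&(np.hypot(J[...,0]-.02,J[...,1]+.018)<.025)&(z>.074); zt=np.percentile(J[k][:,2],97)
for nm,kk in(("top",k&(z>zt-.004)),("collar",k&(z<.08))):
    if kk.sum()>5: print(nm,np.percentile(z[kk],[50,97]),kk.sum(),cv2.minEnclosingCircle((J[kk][:,:2]*1000).astype(np.float32)))
a=p["frame"][:,:,::-1]; s=read_camera("scene")["frame"][:,:,::-1]
cv2.imwrite("pics/end.png",np.hstack([cv2.resize(a[40:320,60:460],(400,280)),cv2.resize(s[130:310,130:330],(400,360))[:280]]))
E
```

```text
c 7481 [ 0.0199 -0.0177] [0.11   0.0947] 0.1564 [[-0.035, -0.065], [0.075, 0.03]]
tool jig [-0.0412 -0.0177  0.4244] [ 1.1 -0.6  0.1] 24.2
top [0.12016514 0.12156649] 387 ((19.189651489257812, -18.225746154785156), 10.822722434997559)
collar [0.07612828 0.07734487] 138 ((19.495359420776367, -18.38854217529297), 15.001998901367188)
```

View pics/end.png

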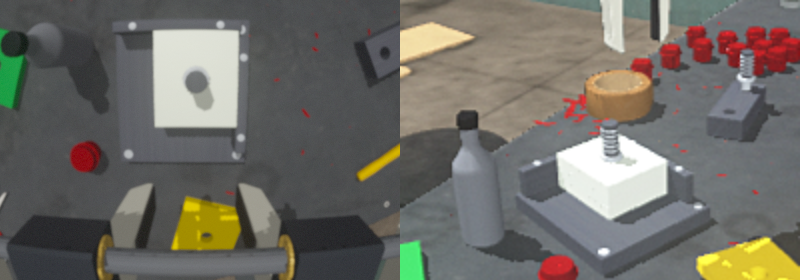

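The pin stands upright at (197,80) in the left picture. The collar top is at about 0.076 m, so it rests on the plate. The plates are flush, and the bottle, cap and short pin are undisturbed. I'm handing the job in.

```bash
python3 -c "
from plant import robot
print(robot.close_job())"
```

```text
the job is handed in; nothing more can be done
None
```

The job is done and handed in at about 24 s of the 72 s allowed. The hand-in gives no verdict.

**What I did:** I pushed the plates toward the far fence, then the side fence, then the far fence again. On the first push, friction held the top plate about 3° off square. The side push freed it, and the last push squared it. I then took the longer pin from its block, lowered it through the plates without any snag, and let go once I felt the collar seat (about 6 N).

**Last checks, from the wrist camera:**
- **Plates:** The top plate is square to within 0.2°, and its centre is within 0.5 mm of its place. I could see clear through all three holes to the bench before the pin went in. The two lower plates could not be measured directly once the stack was squared.
- **Longer pin:** It stands within 1 mm of the bore's axis. Grip and collar centres agree within 0.4 mm, so it is upright. The collar's top is at about 0.076 m, as expected when it rests on the top plate.
- **Rest of the scene:** By eye, the bottle, cap and shorter pin are where they were; I did not re-measure them. The gripper is clear of everything.

**Disagreement:** The scene camera read the pins about 1–3 mm off from the wrist camera. I went by the wrist camera, and the snag-free fit bore it out.

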